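# Bring the salt shaker round on the locking spice carousel

### The arm

A 7-joint arm with a two-finger parallel gripper is mounted at the origin on a cart in front of the work surface, level with it; the furniture and walls round the work are solid. World frame = base frame: x ahead of the robot, y to its left, z up, the work surface at z = 0. Lengths are in m, angles in rad, forces in N, time in s.
With the tool pointing down it reaches from about 0.4 to 0.925 m from the base axis. Payload 4.1 kg.
Tool frame: the origin (TCP) lies midway between the tips of the shut fingers; the grasp point (between the pads) lies 19 mm behind it; x points along the fingers, y is the direction in which the jaws open and shut, and the axes are right-handed (so a half turn about x gives the same grasp; the last joint's range is limited). The gripper opens to 85 mm and grips with 20 to 120 N. Pads are 22 mm wide; open, the fingers measure 114 mm over their backs; the gripper's body (76 mm by 85 mm) begins 54 mm behind the grasp point. The pads swing forward as they close: fully open they stand 13 mm farther back than shut.
Start: joints at [-1.439, 0.398, 0.045, 1.537, -0.019, 1.207, -0.051], TCP at [0.149, 0.633, 0.231] pointing down, gripper open.
Joint ranges: [-2.82, 2.82], [-0.49, 2.23], [-1.37, 1.46], [0, 2.46], [-1.36, 4.5], [0.23, 2], [-2.94, 2.94]. Speed limits (rad/s): [2.57, 2.57, 3.14, 3.14, 3.14, 3.14, 3.14].

### API

Orientations are given as a 3x3 rotation matrix whose columns are the frame's x, y, z axes.
In Python, from plant import arm, imaging gives the robot as it stands.
- The arm moves only by the tool step_arm, never from a script. Its argument "rows" is a list of rows, each an object with "xyz": the shift along the world's x, y, z in mm, a list of three; "delta_rot": the turn, a rotation vector about the world's x, y, z in degrees, a list of three; "claw": the closure, from 0 (fully open) to 1 (shut). In form: [{"xyz": [dx, dy, dz], "delta_rot": [wx, wy, wz], "claw": claw}, ...]. A call has 1 to 5 rows; each row is the pose to reach, as a shift and turn from the pose commanded when the call began; what a row does not reach only later rows make up. A row lasts 1/8 s, in which the tool goes at most 62.5 mm and 10.7 degrees, less where a joint would pass 70% of its speed; a pose out of reach is approached as far as the arm can. A call with a gripper value outside its range is refused whole. The fingers move at their own pace and stop on an object; the grip force is fixed at half the most. Time passes only in rows, so rows that repeat a pose let the fingers close. It gives the time, the measured TCP pose, the force and the opening at its end, in the units of the state.
- arm.sense(): the state, without advancing time (a new reading comes with each control period).
- imaging.grab_frame(name): name is "scene" or "top" or "wrist"; returns the picture (400x640x3 uint8, blue, green, red); there is no depth.
- imaging.camera_params(name): a dict with "fovy" (degrees; the focal length in pixels is half the picture's height over the tangent of half this angle, whatever the lens; pixels are square), "cx", "cy" (the principal point, pixels), "dist" ([k1, k2, p1, p2, k3] as OpenCV has them; the pictures are not rectified), "R" (3x3) and "t" (3): a world point X has camera coordinates R X + t. Camera axes: x right, y down, z forward; pixel columns grow to the right and rows downward; lengths in m; the calibration is good to about 2 mm. A picture is of the moment at which its call begins: read the wrist's pose just before it. camera_params takes no time and is no camera call; for the wrist camera it gives the pose at the moment of the call.
- arm.sign_off(): hands the job in, once; it reports no verdict.
The state is a dict: "time": time; "q": joint angles; "qvel": joint speeds; "joint_efforts": joint torques, N m; "ee_pos": TCP position; "ee_rot": TCP orientation; "ft_force": force on the tool from outside, world axes, zero at the start; "torque": the same for the moment, N m; "grip_width": finger opening in m.
Only numpy, scipy, OpenCV 4.12 (cv2) and the standard library are available. Lean on these libraries where they do the work, as an engineer would, in place of code of your own. Each camera call takes 0.05 s, during which the arm holds its last target. There are 200 camera calls.

### The job

The spice carousel is locked by a spring pin under the leaning black pull knob. Draw the knob out, use it to swing the carousel the way that brings the salt shaker to the front, towards the pointer on the foot, and let the pin drop fully home into the next slot so that the carousel is locked again. Keep all three jars standing on the deck.

Things in the scene. Friction and masses are not known exactly. Their poses are not given: they have to be found in the camera images.
- stand: Fixed grey round foot of the carousel, 224 mm across; origin on the worktop, on the vertical turning axis. Its -x axis is the front, marked by a small raised pointer on the foot's edge, roughly towards the robot; +y is the left seen from the robot. Nothing of the stand moves.
- track_front (a point): Mouth of the front slot in the stand's steel conical track, 92 mm from the turning axis, 35 mm up, where the pin starts. Slots are 13.6 mm wide. On either side the next slot lies in a clamped shoe somewhere between 33 and 47 degrees round from this one; its place is not given and must be felt. Between slots the track is smooth. Axes as stand.
- carousel (a joint): Turning angle of the deck (wooden disc 176 mm across, floor 70 mm up, rim 9 mm high), rad: 0 at the start (knob over the pointer), growing anticlockwise seen from above: the knob then goes to the robot's right and what stands on the front left comes to the front. Range -1.08 to 1.08. Needs under 4 N at the knob once the pin is drawn; stays where left.
- index_pin (a joint): Draw of the pin along its axis, m: 0 = fully home in a slot, about 0.012 = its round tip rides on the track between slots, 0.018 = right out. A spring pushes it home, 6 N at 0 to 8.7 N at 0.018. The pin is 10 mm thick and locks the carousel unless drawn 12 mm or more; let go of between slots, it rides on the track and drops by itself over the next slot.
- knob_center (a point): Centre of the black round pull knob, 29 mm across, 47 mm long, its free end 23 mm from here. The pin leans outwards 30 degrees from vertical, in the plane of the turning axis. z axis: along the pin, out of the free end (drawing direction). Pin home: 122 mm from the turning axis, 87 mm up. A 29 mm guide bush ends 26 mm below. Turns with the deck, moves with the pin.
- front_point (a point): Fixed point at deck floor height (70 mm up), 50 mm from the turning axis straight towards the pointer: where the salt shaker is to come.
- salt_shaker_center (a point): Middle of the salt shaker (clear, grey domed top, 44 mm across, 90 mm tall, the shortest of the three), loose on the deck about 50 mm from the turning axis, about 40 degrees to the left or the right of the knob; a dark-capped jar stands on the other side.
- spice_jar_b_center (a point): Middle of the slim dark-capped spice jar, 40 mm across, 105 mm tall, loose on the deck on the other side of the knob from the salt shaker.
- spice_jar_a_center (a point): Middle of the wider dark-capped spice jar, 44 mm across, 105 mm tall, loose on the deck at the back.
Not all that is in view belongs to the job. What is shaped like the part that bears salt_shaker_center but orange or pink is not meant. Leave any turquoise look-alike of the part that bears spice_jar_a_center alone.

How it is judged:
By the outcome, as a careful person would: the job done as asked, in the order asked, and still so for the second after the job is handed in, with the robot touching nothing.
It also fails if it takes over 42 s, if anything falls off the work surface, if the arm or the gripper's body presses on something with over 40 N, if the wrist force passes 120 N, or if a joint passes its speed limit or range.

## Working session

There is one attempt and no reset: what is moved stays moved. The work goes in short steps, Python scripts to look and compute and a tool call to move; the robot and the scene stay as the last step left them, time stands still between calls to the robot, and variables do not carry over. Pictures are saved under pics/ and viewed, about 8 in all and at most 12, crops included, and the job is handed in when it is done.

Besides the shell and the picture viewer there is one more tool, called after ">>>" as a command line: name --argument value ..., lists and objects as JSON in quotes. step_arm: Moves the arm, as the interface text tells. Its arguments: {"type":"object","properties":{"rows":{"type":"array","items":{"type":"object","properties":{"xyz":{"type":"array","items":{"type":"number"}},"delta_rot":{"type":"array","items":{"type":"number"}},"claw":{"type":"number"}}}}},"required":["rows"]}

```bash
mkdir -p pics; ls; python3 - <<'E'
from plant import arm, imaging
import cv2, numpy as np
s=arm.sense(); print({k:np.round(v,3).tolist() for k,v in s.items()})
for n in("scene","top"):
    p=imaging.camera_params(n); print(n,{k:np.round(v,4).tolist() for k,v in p.items()})
    cv2.imwrite(f"pics/{n}0.png",imaging.grab_frame(n))
E
```

```text
pics
{'time': 0.0, 'q': [-1.439, 0.399, 0.045, 1.538, -0.019, 1.207, -0.051], 'qvel': [-0.001, 0.001, -0.001, 0.001, 0.002, 0.0, 0.001], 'joint_efforts': [-0.001, -47.513, 1.364, -25.422, 0.011, 0.01, -0.0], 'ee_pos': [0.149, 0.632, 0.23], 'ee_rot': [[-0.0, 0.229, 0.974], [-0.002, 0.974, -0.229], [-1.0, -0.002, 0.0]], 'ft_force': [-0.75, -0.773, -0.395], 'torque': [0.029, -0.003, 0.073], 'grip_width': 0.085}
scene {'fovy': 53.1567, 'cx': 321.8732, 'cy': 200.4513, 'dist': [-0.0611, 0.0, 0.0, 0.0, 0.0], 'R': [[-0.915, -0.4031, -0.0178], [-0.2749, 0.6552, -0.7037], [0.2953, -0.639, -0.7103]], 't': [0.5483, 0.1222, 0.8564]}
top {'fovy': 53.5018, 'cx': 320.6944, 'cy': 200.2508, 'dist': [-0.0511, 0.0, 0.0, 0.0, 0.0], 'R': [[-0.01, -0.9999, 0.0007], [-0.9855, 0.0098, -0.1691], [0.1691, -0.0023, -0.9856]], 't': [0.1504, 0.5327, 0.8559]}
```

View pics/scene0.png

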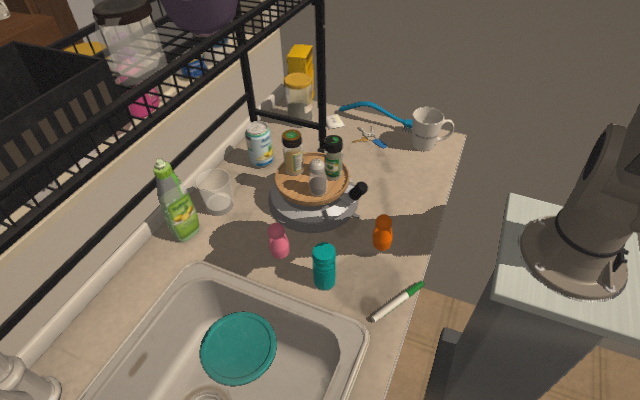

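View pics/top0.png

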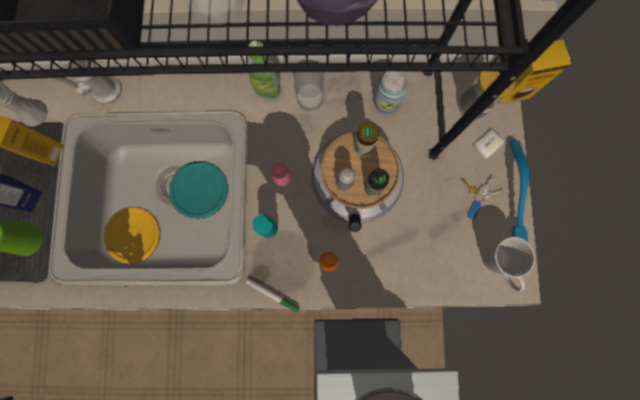

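Top view: carousel at ~(360,172), black knob at (354,222), salt's grey dome at (346,177) left of the knob, slim dark cap at (378,181), wide dark cap at (368,132). Salt look-alikes: pink (281,175) and orange (328,261). Jar look-alike: turquoise (264,226). Salt is the clear one on the deck, to the robot's left of the knob, so the knob must go to the robot's right (angle +). Next, a close crop to check this and take pixel positions.

```bash
python3 - <<'E'
import cv2, numpy as np
a=cv2.imread("pics/top0.png")[110:240,300:420]; b=cv2.imread("pics/scene0.png")[120:240,255:385]
a=cv2.resize(a,None,fx=3.2,fy=3.2,interpolation=2);b=cv2.resize(b,None,fx=3,fy=3,interpolation=2)
h=max(a.shape[0],b.shape[0]); c=np.zeros((h,a.shape[1]+b.shape[1],3),np.uint8)
c[:a.shape[0],:a.shape[1]]=a;c[:b.shape[0],a.shape[1]:]=b
c=np.clip(c.astype(float)*1.5,0,255).astype(np.uint8)
cv2.imwrite("pics/crop0.png",c); print(c.shape,a.shape)
E
```

```text
(416, 774, 3) (416, 384, 3)
```

View pics/crop0.png

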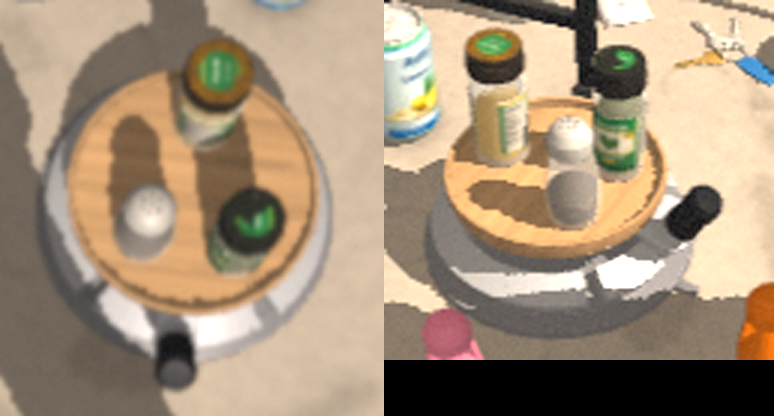

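The crop confirms it: clear, grey-domed salt shaker left of the black knob, slim dark-capped jar on the right, wide jar at the back. Knob: top ≈(354.7,222), scene ≈(358,190).

```bash
cat > h.py <<'E'
import cv2, numpy as np
from plant import arm, imaging
def ray(n,uv,p=None):
    p=p or imaging.camera_params(n); f=200/np.tan(np.radians(p["fovy"])/2)
    K=np.array([[f,0,p["cx"]],[0,f,p["cy"]],[0,0,1]])
    u=cv2.undistortPoints(np.array(uv,float).reshape(-1,1,2),K,np.array(p["dist"],float)).reshape(-1,2)
    R=np.array(p["R"]); d=np.c_[u,np.ones(len(u))]@R
    return -R.T@np.array(p["t"]), d/np.linalg.norm(d,axis=1)[:,None]
def plane(n,uv,z,p=None):
    c,d=ray(n,uv,p); return c+d*((z-c[2])/d[:,2])[:,None]
def tri(l):
    A=0;b=0
    for n,uv in l:
        c,d=ray(n,[uv]); M=np.eye(3)-np.outer(d[0],d[0]); A=A+M; b=b+M@c
    x=np.linalg.solve(A,b)
    return x,[np.linalg.norm((np.eye(3)-np.outer(ray(n,[uv])[1][0],ray(n,[uv])[1][0]))@(x-ray(n,[uv])[0])) for n,uv in l]
def big(m):
    return max(cv2.findContours(m,0,cv2.CHAIN_APPROX_NONE)[0],key=cv2.contourArea)
def circ(P):
    A=np.c_[2*P[:,:2],np.ones(len(P))]; s=np.linalg.lstsq(A,(P[:,:2]**2).sum(1),rcond=None)[0]
    return s[:2],np.sqrt(s[2]+s[:2]@s[:2])
def deck(n,im,box):
    x0,y0,x1,y1=box; h=cv2.cvtColor(im,cv2.COLOR_BGR2HSV); m=cv2.inRange(h,(5,90,40),(22,255,255))
    k=np.zeros_like(m);k[y0:y1,x0:x1]=m[y0:y1,x0:x1]
    hull=cv2.convexHull(big(k)); P=plane(n,hull.reshape(-1,2),0.077)
    for i in range(8):
        c,r=circ(P); e=np.abs(np.linalg.norm(P[:,:2]-c,axis=1)-r); P=P[e<max(0.002,np.percentile(e,90))]
    return c,r,len(P)
def knob(im,box):
    x0,y0,x1,y1=box; g=im.max(2); m=np.zeros_like(g); m[y0:y1,x0:x1]=(g[y0:y1,x0:x1]<48)*255
    c=big(m); M=cv2.moments(c); return (M["m10"]/M["m00"],M["m01"]/M["m00"]),cv2.minAreaRect(c)
E
python3 - <<'E'
from h import *
t=cv2.imread("pics/top0.png");s=cv2.imread("pics/scene0.png")
print(deck("top",t,(315,120,405,212)),deck("scene",s,(270,150,352,212)))
kt=knob(t,(340,208,370,240));ks=knob(s,(340,178,372,205));print(kt,ks)
x,e=tri([("top",kt[0]),("scene",ks[0])]);print(x,e)
x,e=tri([("top",(300+150/3.2,110+210/3.2)),("scene",(255+187/3,120+142/3))]);print("salt top",x,e)
for z in(.035,.02):print(plane("top",[(300+175/3.2,110+360/3.2)],z))
E
```

```text
(array([0.59907969, 0.05743124]), np.float64(0.08722299596089858), 29) (array([0.59432907, 0.06411646]), np.float64(0.09025971563271784), 14)
((353.6296296296296, 219.03118908382064), ((353.5, 221.5), (15.0, 11.0), 90.0)) ((357.6948998178506, 190.563752276867), ((357.75, 190.74998474121094), (10.60660171508789, 19.798988342285156), 45.0))
[0.48171436 0.07410095 0.08676587] [np.float64(0.0037106613286721087), np.float64(0.0037106613286721248)]
salt top [0.56814719 0.09080829 0.13867034] [np.float64(0.0007973603337606517), np.float64(0.000797360333760697)]
[[0.48373125 0.06819312 0.035     ]]
[[0.48543425 0.06687391 0.02      ]]
```

```bash
cat >> h.py <<'E'
from scipy.spatial.transform import Rotation as Ro
A=np.array([.599,.0574]); 
def tool(phi,tilt=30):
    r=np.array([np.cos(phi),np.sin(phi),0]);t=np.radians(tilt); n=r*np.sin(t)+np.array([0,0,np.cos(t)])
    y=-np.cross([0,0,1],r); y=-y if y[1]<0 else y
    return n,np.c_[-n,y,np.cross(-n,y)]
def delta(tcp,R):
    s=arm.sense(); return np.round((tcp-s["ee_pos"])*1e3,1),np.round(np.degrees((Ro.from_matrix(R)*Ro.from_matrix(s["ee_rot"]).inv()).as_rotvec()),1)
E
python3 - <<'E'
from h import *
x,e=tri([("top",(354.5,221.3)),("scene",(357.7,190.6))]);print(x,e,np.linalg.norm(x[:2]-A))
p=plane("top",[(354.5,221.3)],.087)[0];print(p,np.linalg.norm(p[:2]-A))
v=x[:2]-A; phi=np.arctan2(v[1],v[0]); print("phi",np.degrees(phi))
K=np.r_[A+.122*v/np.linalg.norm(v),.087];n,R=tool(phi);print(K,n,R)
for d in(.15,.1,0): print(d,delta(K+(.004-.019+d)*n,R))
E
```

```text
[0.4794637  0.07274478 0.08555876] [np.float64(0.0011442318683673282), np.float64(0.0011442318683673395)] 0.12051716921708383
[0.48042064 0.07310685 0.087     ] 0.11961508878414383
phi 172.68499222044514
[0.47799294 0.07293358 0.087     ] [-0.49593056  0.06366221  0.8660254 ] [[ 0.49593056  0.12732442  0.85897693]
 [-0.06366221  0.99186113 -0.11026618]
 [-0.8660254  -0.          0.5       ]]
0.15 (array([ 262.5, -550.7,  -26.4]), array([ -5.2, -29.5,   5.8]))
0.1 (array([ 287.3, -553.9,  -69.7]), array([ -5.2, -29.5,   5.8]))
0 (array([ 336.9, -560.2, -156.4]), array([ -5.2, -29.5,   5.8]))
```

>>> step_arm --rows '[{"xyz": [20, -60, 10], "delta_rot": [0, 0, 0], "claw": 0}, {"xyz": [45, -115, 10], "delta_rot": [0, -5, 0], "claw": 0}, {"xyz": [75, -165, 10], "delta_rot": [-2, -12, 2], "claw": 0}, {"xyz": [105, -215, 10], "delta_rot": [-3, -18, 3], "claw": 0}, {"xyz": [130, -270, 10], "delta_rot": [-4, -23, 4], "claw": 0}]'

```text
time: 0.72
ee_pos: [0.2793, 0.3613, 0.2412]
ee_rot: [[0.395, 0.156, 0.905], [-0.054, 0.988, -0.147], [-0.917, 0.009, 0.399]]
ft_force: [0.5, -1.0, 0.6]
grip_width: 0.0851
```

>>> step_arm --rows '[{"xyz": [27, -55, 0], "delta_rot": [0, -2, 1], "claw": 0}, {"xyz": [54, -110, -10], "delta_rot": [-1, -4, 1], "claw": 0}, {"xyz": [80, -165, -15], "delta_rot": [-1, -6, 2], "claw": 0}, {"xyz": [105, -220, -25], "delta_rot": [-1, -6, 2], "claw": 0}, {"xyz": [132, -280, -36], "delta_rot": [-1, -6, 2], "claw": 0}]'

```text
time: 1.35
ee_pos: [0.4093, 0.0849, 0.2057]
ee_rot: [[0.489, 0.121, 0.864], [-0.053, 0.993, -0.109], [-0.871, 0.007, 0.491]]
ft_force: [1.8, 0.5, 1.1]
grip_width: 0.0854
```

```bash
python3 - <<'E'
from h import *
s=arm.sense(); print({k:np.round(v,3).tolist() for k,v in s.items() if k in("time","q","ee_pos","ee_rot","ft_force")})
n,R=tool(np.radians(172.7));K=np.array([.478,.073,.087]);print(delta(K+.135*n,R))
cv2.imwrite("pics/w1.png",imaging.grab_frame("wrist"))
E
```

```text
{'time': 1.35, 'q': [-1.182, -0.356, 0.494, 2.427, 0.771, 0.799, 0.275], 'ee_pos': [0.409, 0.085, 0.206], 'ee_rot': [[0.489, 0.121, 0.864], [-0.053, 0.993, -0.109], [-0.871, 0.007, 0.491]], 'ft_force': [1.838, 0.464, 1.066]}
(array([ 1.8, -3.3, -1.8]), array([-0.5, -0.5, -0.4]))
```

View pics/w1.png

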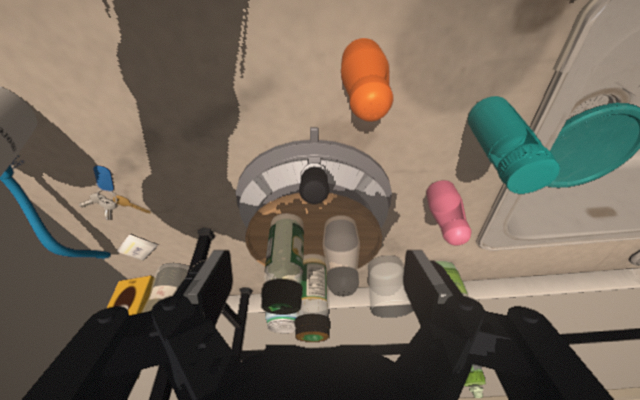

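Wrist view: knob end-on at (315,185), pointer at (314,133) in line, jars clear of the fingers. Checking the knob bearing from it.

```bash
python3 - <<'E'
from h import *
im=cv2.imread("pics/w1.png"); k=knob(im,(290,160,340,215)); print(k)
c,d=ray("wrist",[k[0]]); 
for z in (.087,.1,.107): print(plane("wrist",[k[0]],z)[0])
print("pointer",plane("wrist",[(314,133)],.015)[0])
n,R=tool(np.radians(172.7));K=np.array([.478,.073,.087]);print(n,K+n*.023)
E
```

```text
((313.8776978417266, 177.41007194244605), ((314.0, 185.0), (34.0, 28.0), 90.0))
[0.4637755  0.06499233 0.087     ]
[0.45139073 0.06687155 0.1       ]
[0.444722   0.06788344 0.107     ]
pointer [0.4649069  0.06451787 0.015     ]
[-0.49594722  0.0635323   0.8660254 ] [0.46659321 0.07446124 0.10691858]
```

>>> step_arm --rows '[{"xyz": [0, -5, 0], "delta_rot": [0, 0, 0], "claw": 0}, {"xyz": [0, -5, 0], "delta_rot": [0, 0, 0], "claw": 0}]'

```text
time: 1.65
ee_pos: [0.4088, 0.0825, 0.2063]
ee_rot: [[0.489, 0.121, 0.864], [-0.053, 0.993, -0.109], [-0.871, 0.007, 0.491]]
ft_force: [0.3, 0.2, 0.2]
grip_width: 0.0852
```

```bash
python3 - <<'E'
from h import *
p=imaging.camera_params("wrist"); im=imaging.grab_frame("wrist"); s=arm.sense()
print(s["ee_pos"],np.abs(s["qvel"]).max()); cv2.imwrite("pics/w2.png",im)
g=im.max(2); m=np.zeros_like(g); m[150:220,280:345]=(g[150:220,280:345]<45)*255
print(cv2.boundingRect(big(m)))
x,y,w,h=cv2.boundingRect(big(m)); u=x+w/2
# circle end
for v in (y+h-13,y+h-18): print(plane("wrist",[(u,v)],.107,p)[0], plane("wrist",[(u,v)],.09,p)[0])
# other known points vs top view: orange & pink cap tops
h_=cv2.cvtColor(im,cv2.COLOR_BGR2HSV); 
C=-np.array(p["R"]).T@np.array(p["t"]); print("cam",C, np.array(s["ee_rot"]).T@(C-s["ee_pos"]))
# deck rim
print(deck("wrist",im,(240,185,390,275)))
c=cv2.resize(im[110:260,220:410],None,fx=4,fy=4,interpolation=2);cv2.imwrite("pics/w2c.png",c)
E
```

```text
[0.4089208  0.08298664 0.20647517] 0.009058487682298534
(304, 169, 8, 15)
[0.44017696 0.07109313 0.107     ] [0.45583122 0.06856547 0.09      ]
[0.43458148 0.07190863 0.107     ] [0.44972148 0.06945592 0.09      ]
cam [0.2698501  0.09859538 0.29196926] [-0.14327241 -0.0005333  -0.07978888]
(array([0.59521499, 0.05889975]), np.float64(0.08850745170261294), 16)
```

View pics/w2c.png

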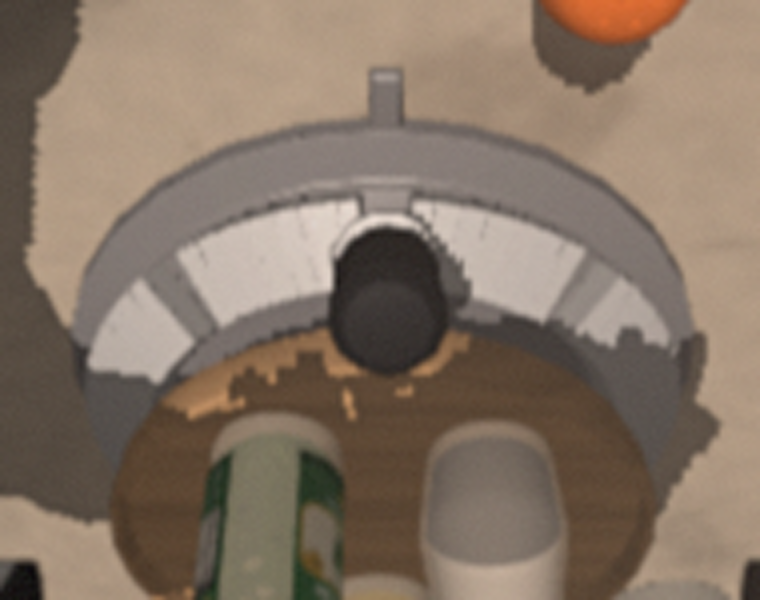

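Close crop: knob end disc centred at crop (387,325) → px (316.8,191.2); pointer at crop (386,95); the two neighbouring slots show as grey bands at crop (185,300) and (590,290).

```bash
python3 - <<'E'
from h import *
q=lambda u,v:(220+u/4,110+v/4)
print("knob end",plane("wrist",[q(387,325)],.107)[0],"pointer tip",plane("wrist",[q(386,72)],.01)[0])
for nm,uv in dict(front=(386,200),L1=(165,275),L2=(205,335),R1=(605,265),R2=(565,320)).items():
    P=plane("wrist",[q(*uv)],.03)[0]; v=P[:2]-np.array([.597,.058]); print(nm,P,np.hypot(*v),np.degrees(np.arctan2(v[1],v[0]))%360)
n,R=tool(np.radians(172.7))
K=np.array([.478,.073,.087]);print(delta(K+(.05-.015)*n,R),delta(K-.015*n,R))
E
```

```text
knob end [0.46622019 0.07586318 0.107     ] pointer tip [0.46572971 0.07615825 0.01      ]
front [0.49554957 0.07238267 0.03      ] 0.10246488153960227 171.93092651697143
L1 [0.51697068 0.00148718 0.03      ] 0.09797137523612547 215.22788335988454
L2 [0.54509711 0.00732534 0.03      ] 0.07253848132772972 224.31399013583336
R1 [0.52980634 0.13544508 0.03      ] 0.10253159593164474 130.9458838801364
R2 [0.55283957 0.12298968 0.03      ] 0.0785735514802316 124.19607354848259
(array([ 51.7,  -7.8, -89.2]), array([-0.5, -0.5, -0.4])) (array([  76.5,  -10.9, -132.5]), array([-0.5, -0.5, -0.4]))
```

>>> step_arm --rows '[{"xyz": [17, -2, -30], "delta_rot": [0, 0, 0], "claw": 0}, {"xyz": [34, -4, -60], "delta_rot": [0, 0, 0], "claw": 0}, {"xyz": [52, -7, -90], "delta_rot": [0, 0, 0], "claw": 0}, {"xyz": [52, -7, -90], "delta_rot": [0, 0, 0], "claw": 0}]'

```text
time: 2.2
ee_pos: [0.4603, 0.0738, 0.1135]
ee_rot: [[0.484, 0.122, 0.866], [-0.06, 0.993, -0.106], [-0.873, -0.001, 0.488]]
ft_force: [-0.4, -0.7, -0.5]
grip_width: 0.0854
```

```bash
python3 - <<'E'
from h import *
n,R=tool(np.radians(172));K=np.r_[A+.122*np.array([np.cos(np.radians(172)),np.sin(np.radians(172))]),.087]
s=arm.sense();print(s["ee_pos"],s["q"],s["ft_force"],K,delta(K-.014*n,R))
E
```

```text
[0.46030545 0.07376844 0.1135247 ] [-1.00394911  0.00586964  0.56721025  2.45737062  0.84617843  0.35015157
  0.25504269] [-0.40294433 -0.74455819 -0.45436075] [0.4781873  0.07437912 0.087     ] (array([ 24.8,  -0.4, -38.6]), array([-0. , -0.8, -1. ]))
```

Joint 4 is near its limit at 30° tilt, so I'll use about 15° tilt instead; the flat pads still straddle the leaning knob.

>>> step_arm --rows '[{"xyz": [0, 0, 2], "delta_rot": [0.7, 5, -0.4], "claw": 0}, {"xyz": [0, 0, 4], "delta_rot": [1.4, 10, -0.8], "claw": 0}, {"xyz": [0, 0, 4], "delta_rot": [2, 14, -1], "claw": 0}, {"xyz": [0, 0, 4], "delta_rot": [2, 14, -1], "claw": 0}]'

```text
time: 2.7
ee_pos: [0.4629, 0.0765, 0.1222]
ee_rot: [[0.266, 0.14, 0.954], [-0.026, 0.99, -0.138], [-0.964, 0.012, 0.267]]
ft_force: [0.4, 0.3, 0.3]
grip_width: 0.0853
```

```bash
cat >> h.py <<'E'
def tgt(phi_deg,draw,tilt=15,off=.004,A=A):
    f=np.radians(phi_deg); r=np.array([np.cos(f),np.sin(f)]); n,_=tool(f); K=np.r_[A+.122*r,.087]+draw*n
    m,R=tool(f,tilt); return K+off*n-.019*m,R
E
python3 - <<'E'
from h import *
s=arm.sense();print(s["ee_pos"],s["ee_rot"],s["q"],s["ft_force"],delta(*tgt(172,0)),delta(*tgt(172,.03)))
E
```

```text
[0.46289466 0.07647781 0.12223356] [[ 0.26611899  0.1402254   0.95368628]
 [-0.02587427  0.99004515 -0.13835142]
 [-0.96359286  0.012142    0.26709804]] [-0.92864834  0.07440504  0.62104323  2.27939954  0.12109059  0.55622098
  1.01912508] [0.41908624 0.33810028 0.25615444] (array([ 18.2,  -2.5, -50.1]), array([-0.6,  0.6,  0.1])) (array([  3.3,  -0.4, -24.1]), array([-0.6,  0.6,  0.1]))
```

>>> step_arm --rows '[{"xyz": [4, 0, -18], "delta_rot": [-0.5, 0.5, 0], "claw": 0}, {"xyz": [11, -1, -34], "delta_rot": [-0.5, 0.5, 0], "claw": 0}, {"xyz": [18, -2, -50], "delta_rot": [-0.5, 0.5, 0], "claw": 0}, {"xyz": [18, -2, -50], "delta_rot": [-0.5, 0.5, 0], "claw": 0}]'

```text
time: 3.2
ee_pos: [0.4772, 0.0732, 0.0694]
ee_rot: [[0.252, 0.14, 0.958], [-0.037, 0.99, -0.134], [-0.967, -0.002, 0.254]]
ft_force: [-0.4, -0.0, 0.5]
grip_width: 0.0855
```

```bash
python3 - <<'E'
from h import *
s=arm.sense();print(s["ee_pos"],s["q"],s["ft_force"],delta(*tgt(172,0)))
im=imaging.grab_frame("wrist");cv2.imwrite("pics/w3.png",cv2.resize(im[60:400,160:500],None,fx=1.5,fy=1.5))
E
```

```text
[0.4771754  0.07317539 0.06941063] [-0.83550043  0.2302819   0.57314473  2.28453638 -0.03910283  0.42859314
  1.17560059] [-0.43569541 -0.02421118  0.52616698] (array([3.9, 0.8, 2.7]), array([ 0.1, -0.3,  0. ]))
```

View pics/w3.png

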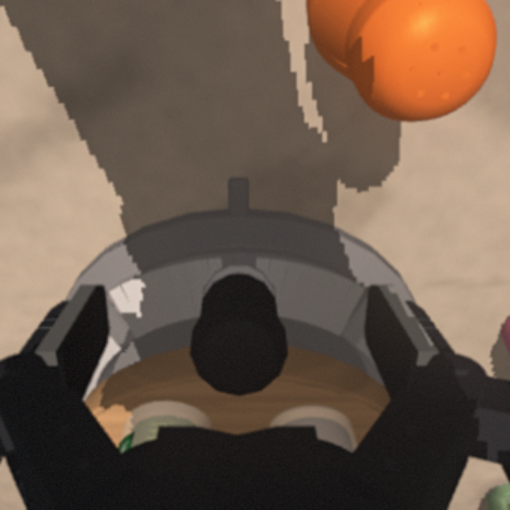

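Knob at crop (240,340) sits midway between the fingers (about 70 and 410), clear of the jars. Closing now.

>>> step_arm --rows '[{"xyz": [3, 0, 3], "delta_rot": [0, 0, 0], "claw": 0.3}, {"xyz": [3, 0, 3], "delta_rot": [0, 0, 0], "claw": 0.6}, {"xyz": [3, 0, 3], "delta_rot": [0, 0, 0], "claw": 1}, {"xyz": [3, 0, 3], "delta_rot": [0, 0, 0], "claw": 1}, {"xyz": [3, 0, 3], "delta_rot": [0, 0, 0], "claw": 1}]'

```text
time: 3.88
ee_pos: [0.482, 0.0732, 0.0736]
ee_rot: [[0.254, 0.141, 0.957], [-0.036, 0.99, -0.136], [-0.967, 0.0, 0.256]]
ft_force: [-4.2, -0.3, 8.0]
grip_width: 0.026
```

>>> step_arm --rows '[{"xyz": [0, 0, 0], "delta_rot": [0, 0, 0], "claw": 1}, {"xyz": [0, 0, 0], "delta_rot": [0, 0, 0], "claw": 1}]'

```text
time: 4.12
ee_pos: [0.482, 0.0731, 0.0736]
ee_rot: [[0.254, 0.141, 0.957], [-0.036, 0.99, -0.136], [-0.967, 0.0, 0.256]]
ft_force: [-4.0, 0.7, 8.6]
grip_width: 0.0261
```

```bash
python3 - <<'E'
from h import *
s=arm.sense();print(s["ee_pos"],s["q"],s["ft_force"],s["torque"],s["grip_width"],delta(*tgt(172,0)),delta(*tgt(172,.016)))
E
```

```text
[0.4819989  0.07311169 0.0736329 ] [-0.83274351  0.22832699  0.57546425  2.27326658 -0.04184393  0.43890957
  1.18096629] [-3.95547363  0.6750717   8.55908107] [0.2815236  0.59392141 0.08966748] 0.026083339190526814 (array([-0.9,  0.9, -1.5]), array([-0. , -0.2,  0.1])) (array([-8.8,  2. , 12.3]), array([-0. , -0.2,  0.1]))
```

>>> step_arm --rows '[{"xyz": [-2, 0, 3.5], "delta_rot": [0, 0, 0], "claw": 1}, {"xyz": [-4, 0.5, 7], "delta_rot": [0, 0, 0], "claw": 1}, {"xyz": [-6, 1, 10.5], "delta_rot": [0, 0, 0], "claw": 1}, {"xyz": [-8, 1, 14], "delta_rot": [0, 0, 0], "claw": 1}, {"xyz": [-8, 1, 14], "delta_rot": [0, 0, 0], "claw": 1}]'

```text
time: 4.75
ee_pos: [0.4742, 0.0738, 0.0874]
ee_rot: [[0.255, 0.141, 0.957], [-0.036, 0.99, -0.136], [-0.966, -0.0, 0.257]]
ft_force: [5.0, 0.9, -7.4]
grip_width: 0.0259
```

```bash
python3 - <<'E'
from h import *
s=arm.sense();n=tool(np.radians(172))[0];print(s["ee_pos"],(s["ee_pos"]-[.482,.0731,.0736])@n,s["ft_force"],s["ft_force"]@n,s["grip_width"])
im=imaging.grab_frame("top");cv2.imwrite("pics/t4.png",im);cv2.imwrite("pics/s4.png",imaging.grab_frame("scene"))
imw=imaging.grab_frame("wrist");cv2.imwrite("pics/w4.png",cv2.resize(imw[60:400,160:500],None,fx=1.5,fy=1.5))
p0=s["ee_pos"]; A=np.array([.599,.0574]); n0=None
# arc waypoints: rotate current TCP about the axis
for a in range(2,48,5):
    d=Ro.from_rotvec([0,0,np.radians(a)]).apply(p0-np.r_[A,0])+np.r_[A,0]-p0; print(a,np.round(d*1e3,1))
E
```

```text
[0.47417966 0.07379766 0.0873555 ] 0.01583327845427923 [ 4.95635654  0.94631366 -7.42900536] -8.821917472332416 0.025869756461123813
2 [-0.5 -4.4  0. ]
7 [ -1.1 -15.3  -0. ]
12 [ -0.7 -26.3  -0. ]
17 [  0.7 -37.2   0. ]
22 [  2.9 -48.    0. ]
27 [  6.2 -58.5   0. ]
32 [ 10.3 -68.6   0. ]
37 [ 15.3 -78.4   0. ]
42 [ 21.1 -87.7   0. ]
47 [ 27.7 -96.5   0. ]
```

View pics/w4.png

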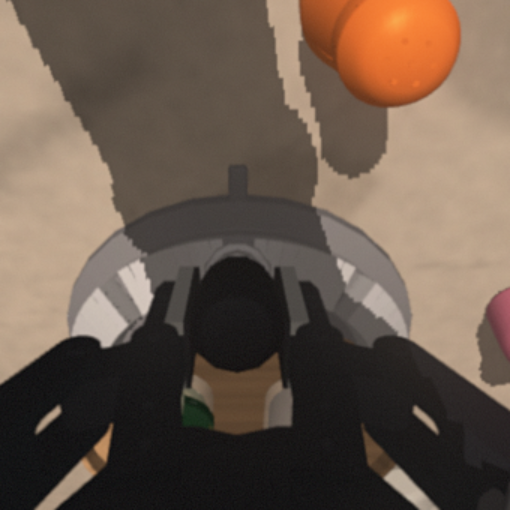

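Drawn 15.8 mm with about 8.8 N of pull, which matches the spring. Wrist view shows the knob in the grip at crop (238,315). Swinging right.

>>> step_arm --rows '[{"xyz": [0, -2, 0], "delta_rot": [0, 0, 1], "claw": 1}, {"xyz": [-0.5, -6.5, 0], "delta_rot": [0, 0, 3], "claw": 1}, {"xyz": [-1, -11, 0], "delta_rot": [0, 0, 5], "claw": 1}, {"xyz": [-1, -15.3, 0], "delta_rot": [0, 0, 7], "claw": 1}, {"xyz": [-1, -19.7, 0], "delta_rot": [0, 0, 9], "claw": 1}]'

```text
time: 5.52
ee_pos: [0.4733, 0.0541, 0.0871]
ee_rot: [[0.257, -0.017, 0.966], [0.004, 1.0, 0.017], [-0.966, -0.0, 0.257]]
ft_force: [5.6, 3.2, -7.3]
grip_width: 0.0262
```

```bash
cat >> h.py <<'E'
def rep(A=A):
    s=arm.sense(); R=np.array(s["ee_rot"]); p=np.array(s["ee_pos"]); x=R[:,0]
    G=p-.019*x  # grasp point
    v=G[:2]-A; phi=np.degrees(np.arctan2(v[1],v[0]))%360; r=v/np.hypot(*v); th=np.array([-r[1],r[0]])
    n=tool(np.radians(phi))[0]; f=np.array(s["ft_force"])
    print("t %.2f phi %.2f yaw %.2f rad %.1f z %.1f | F n %.1f tang %.1f perp %.1f w %.1f"%(s["time"],phi,np.degrees(np.arctan2(-x[1],-x[0]))%360,np.hypot(*v)*1e3,G[2]*1e3,f@n,f[:2]@th,f@np.cross([*th,0],n),s["grip_width"]*1e3),np.round(s["q"],2))
    return s,p,phi
E
python3 - <<'E'
from h import *
s,p,phi=rep()
for a in range(2,38,3):
    d=Ro.from_rotvec([0,0,np.radians(a)]).apply(p-np.r_[A,0])+np.r_[A,0]-p; print(a,np.round(d*1e3,1))
E
```

```text
t 5.53 phi 181.49 yaw 180.87 rad 130.6 z 105.5 | F n -9.1 tang -3.0 perp -1.3 w 26.2 [-0.74  0.16  0.54  2.29 -0.07  0.45  1.43]
2 [ 0.2 -4.4  0. ]
5 [  0.8 -10.9   0. ]
8 [  1.7 -17.5  -0. ]
11 [  2.9 -23.9   0. ]
14 [  4.5 -30.3  -0. ]
17 [  6.5 -36.6   0. ]
20 [  8.7 -42.8  -0. ]
23 [ 11.3 -48.9   0. ]
26 [ 14.2 -54.8   0. ]
29 [ 17.4 -60.5   0. ]
32 [ 20.9 -66.1   0. ]
35 [ 24.6 -71.5   0. ]
```

>>> step_arm --rows '[{"xyz": [0.3, -6, 0], "delta_rot": [0, 0, 3], "claw": 1}, {"xyz": [1.2, -14, 0], "delta_rot": [0, 0, 6.5], "claw": 1}, {"xyz": [2.5, -22, 0], "delta_rot": [0, 0, 10], "claw": 1}, {"xyz": [4.3, -29.5, 0], "delta_rot": [0, 0, 13.5], "claw": 1}, {"xyz": [6.5, -36.6, 0], "delta_rot": [0, 0, 17], "claw": 1}]'

```text
time: 6.15
ee_pos: [0.4797, 0.0178, 0.0871]
ee_rot: [[0.244, -0.309, 0.919], [0.079, 0.951, 0.299], [-0.967, -0.0, 0.257]]
ft_force: [4.6, 3.7, -7.0]
grip_width: 0.0262
```

```bash
python3 - <<'E'
from h import *
s,p,phi=rep(); n=tool(np.radians(phi))[0]; print(np.round(-4*n,2))
E
```

```text
t 6.15 phi 198.37 yaw 198.01 rad 130.6 z 105.5 | F n -8.9 tang -2.1 perp -1.3 w 26.2 [-0.47  0.17  0.42  2.28 -0.29  0.48  2.06]
[ 1.9   0.63 -3.46]
```

At 26°. Lower the pin onto the smooth track, then loosen the grip so it rides free.

>>> step_arm --rows '[{"xyz": [1, 0.3, -1.7], "delta_rot": [0, 0, 0], "claw": 1}, {"xyz": [1.9, 0.6, -3.5], "delta_rot": [0, 0, 0], "claw": 1}, {"xyz": [1.9, 0.6, -3.5], "delta_rot": [0, 0, 0], "claw": 1}]'

```text
time: 6.52
ee_pos: [0.4815, 0.0183, 0.0838]
ee_rot: [[0.244, -0.307, 0.92], [0.079, 0.952, 0.297], [-0.967, -0.0, 0.256]]
ft_force: [2.7, 3.5, -2.2]
grip_width: 0.0261
```

```bash
python3 - <<'E'
from h import *
s,p,phi=rep()
E
```

```text
t 6.53 phi 198.39 yaw 197.87 rad 128.7 z 102.1 | F n -3.8 tang -2.5 perp -2.1 w 26.1 [-0.47  0.18  0.41  2.28 -0.3   0.47  2.07]
```

>>> step_arm --rows '[{"xyz": [0, 0, 0], "delta_rot": [0, 0, 0], "claw": 0.6}, {"xyz": [0, 0, 0], "delta_rot": [0, 0, 0], "claw": 0.6}, {"xyz": [0, 0, 0], "delta_rot": [0, 0, 0], "claw": 0.6}]'

```text
time: 6.9
ee_pos: [0.4809, 0.0176, 0.0835]
ee_rot: [[0.244, -0.307, 0.92], [0.078, 0.952, 0.297], [-0.967, -0.001, 0.256]]
ft_force: [0.0, 0.2, -0.7]
grip_width: 0.0341
```

```bash
python3 - <<'E'
from h import *
s,p,phi=rep()
imw=imaging.grab_frame("wrist");cv2.imwrite("pics/w5.png",imw)
for a in range(2,30,3):
    d=Ro.from_rotvec([0,0,np.radians(a)]).apply(p-np.r_[A,0])+np.r_[A,0]-p; print(a,np.round(d*1e3,1))
E
```

```text
t 6.90 phi 198.60 yaw 197.72 rad 129.4 z 101.8 | F n -0.6 tang -0.2 perp 0.3 w 34.1 [-0.47  0.18  0.42  2.28 -0.3   0.47  2.07]
2 [ 1.5 -4.1  0. ]
5 [  3.9 -10.1   0. ]
8 [  6.7 -16.   -0. ]
11 [  9.8 -21.8   0. ]
14 [ 13.1 -27.4  -0. ]
17 [ 16.8 -32.8   0. ]
20 [ 20.7 -38.   -0. ]
23 [ 24.9 -43.    0. ]
26 [ 29.4 -47.7   0. ]
29 [ 34.1 -52.2   0. ]
```

>>> step_arm --rows '[{"xyz": [1.5, -4.1, 0], "delta_rot": [0, 0, 2], "claw": 0.6}, {"xyz": [3, -7.5, 0], "delta_rot": [0, 0, 3], "claw": 0.6}, {"xyz": [4.3, -11, 0], "delta_rot": [0, 0, 4], "claw": 0.6}, {"xyz": [5.7, -14, 0], "delta_rot": [0, 0, 5], "claw": 0.6}, {"xyz": [6.7, -16, 0], "delta_rot": [0, 0, 6], "claw": 0.6}]'

```text
time: 7.58
ee_pos: [0.4871, 0.0024, 0.0831]
ee_rot: [[0.232, -0.406, 0.884], [0.104, 0.914, 0.393], [-0.967, 0.001, 0.255]]
ft_force: [-1.6, 2.7, 0.9]
grip_width: 0.0339
```

```bash
python3 - <<'E'
from h import *
s,p,phi=rep()
E
```

```text
t 7.58 phi 206.08 yaw 204.15 rad 129.6 z 101.5 | F n 1.0 tang -3.2 perp -0.2 w 33.9 [-0.36  0.2   0.37  2.25 -0.37  0.5   2.29]
```

>>> step_arm --rows '[{"xyz": [1, -2, 0], "delta_rot": [0, 0, 0.7], "claw": 0.6}, {"xyz": [2, -4, 0], "delta_rot": [0, 0, 1.4], "claw": 0.6}, {"xyz": [3, -6, 0], "delta_rot": [0, 0, 2.1], "claw": 0.6}]'

```text
time: 7.95
ee_pos: [0.4907, -0.0043, 0.0833]
ee_rot: [[0.23, -0.439, 0.869], [0.112, 0.899, 0.424], [-0.967, -0.0, 0.256]]
ft_force: [-2.5, 1.9, -0.2]
grip_width: 0.0341
```

```bash
python3 - <<'E'
from h import *
s,p,phi=rep()
E
```

```text
t 7.95 phi 209.53 yaw 205.92 rad 129.5 z 101.7 | F n 0.4 tang -2.8 perp 1.1 w 34.1 [-0.33  0.2   0.36  2.24 -0.39  0.51  2.37]
```

>>> step_arm --rows '[{"xyz": [1, -1.9, 0], "delta_rot": [0, 0, 0.7], "claw": 0.6}, {"xyz": [2.1, -3.8, 0], "delta_rot": [0, 0, 1.4], "claw": 0.6}]'

```text
time: 8.2
ee_pos: [0.494, -0.0084, 0.0838]
ee_rot: [[0.23, -0.46, 0.858], [0.117, 0.888, 0.445], [-0.966, -0.002, 0.257]]
ft_force: [0.3, -0.6, 0.2]
grip_width: 0.034
```

```bash
python3 - <<'E'
from h import *
s,p,phi=rep()
E
```

```text
t 8.20 phi 211.89 yaw 206.94 rad 128.8 z 102.1 | F n 0.2 tang 0.7 perp -0.0 w 34.0 [-0.31  0.21  0.35  2.23 -0.41  0.52  2.42]
```

>>> step_arm --rows '[{"xyz": [0.5, -1, 0], "delta_rot": [0, 0, 0.3], "claw": 0.6}, {"xyz": [1, -1.9, 0], "delta_rot": [0, 0, 0.7], "claw": 0.6}]'

```text
time: 8.45
ee_pos: [0.4949, -0.0102, 0.0839]
ee_rot: [[0.228, -0.471, 0.852], [0.12, 0.882, 0.455], [-0.966, -0.002, 0.257]]
ft_force: [-1.4, -0.7, -0.4]
grip_width: 0.034
```

```bash
python3 - <<'E'
from h import *
s,p,phi=rep()
imw=imaging.grab_frame("wrist");cv2.imwrite("pics/w6.png",cv2.resize(imw[60:400,160:500],None,fx=1.5,fy=1.5))
E
```

```text
t 8.45 phi 212.82 yaw 207.69 rad 129.0 z 102.3 | F n 0.5 tang -0.2 perp 1.5 w 34.0 [-0.3   0.21  0.35  2.23 -0.41  0.52  2.44]
```

View pics/w6.png

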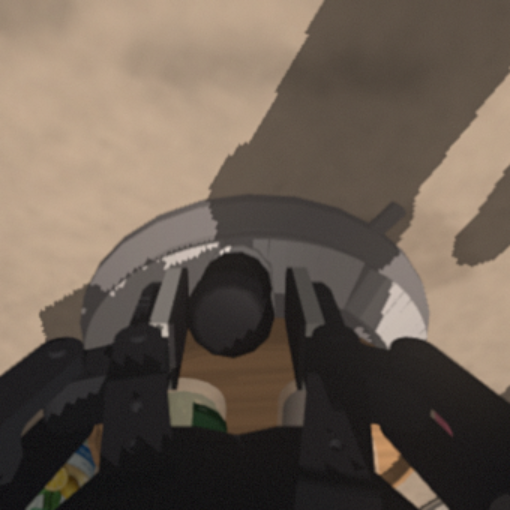

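Knob sits near the leading (left) finger, at crop (230,315), so it ran ahead of the pushing finger. I'll work out its draw from the pixel, then push on.

```bash
cat >> h.py <<'E'
def draw(uv,p=None):
    for d in np.arange(-.004,.022,.002):
        P=plane("wrist",[uv],.087+.0199+.866*d,p)[0]; v=P[:2]-A; print("d %.0f res %.1f phi %.1f"%(d*1e3,(np.hypot(*v)-(.1335+.5*d))*1e3,np.degrees(np.arctan2(v[1],v[0]))%360),end="; ")
    print()
E
python3 - <<'E'
from h import *
draw((160+229/1.5,60+318/1.5))
E
```

```text
d -4 res -0.4 phi 213.6; d -2 res 0.5 phi 213.5; d 0 res 1.3 phi 213.4; d 2 res 2.2 phi 213.4; d 4 res 3.1 phi 213.3; d 6 res 4.0 phi 213.2; d 8 res 4.9 phi 213.1; d 10 res 5.7 phi 213.0; d 12 res 6.6 phi 212.9; d 14 res 7.5 phi 212.8; d 16 res 8.4 phi 212.8; d 18 res 9.3 phi 212.7; d 20 res 10.1 phi 212.6;
```

>>> step_arm --rows '[{"xyz": [1, -1.7, 0], "delta_rot": [0, 0, 0.3], "claw": 0.6}, {"xyz": [2, -3.4, 0], "delta_rot": [0, 0, 0.6], "claw": 0.6}, {"xyz": [2, -3.4, 0], "delta_rot": [0, 0, 0.6], "claw": 0.6}]'

```text
time: 8.88
ee_pos: [0.4963, -0.0134, 0.0836]
ee_rot: [[0.225, -0.48, 0.848], [0.122, 0.877, 0.464], [-0.967, -0.001, 0.256]]
ft_force: [-0.3, -0.8, 0.4]
grip_width: 0.0346
```

```bash
python3 - <<'E'
from h import *
s,p,phi=rep()
E
```

```text
t 8.88 phi 214.37 yaw 208.46 rad 129.6 z 102.0 | F n 0.7 tang 0.5 perp 0.5 w 34.6 [-0.28  0.22  0.35  2.22 -0.42  0.53  2.46]
```

Ray residuals favour a draw of about 0 at 41°, so the pin may have dropped. Testing by nudging.

>>> step_arm --rows '[{"xyz": [1, -1.7, 0], "delta_rot": [0, 0, 0.2], "claw": 0.6}, {"xyz": [2, -3.4, 0], "delta_rot": [0, 0, 0.4], "claw": 0.6}, {"xyz": [2, -3.4, 0], "delta_rot": [0, 0, 0.4], "claw": 0.6}]'

```text
time: 9.25
ee_pos: [0.4982, -0.0168, 0.0835]
ee_rot: [[0.224, -0.486, 0.845], [0.124, 0.874, 0.47], [-0.967, -0.001, 0.256]]
ft_force: [0.1, -0.2, 0.6]
grip_width: 0.0341
```

```bash
python3 - <<'E'
from h import *
s,p,phi=rep()
E
```

```text
t 9.25 phi 216.09 yaw 208.88 rad 130.0 z 101.9 | F n 0.6 tang 0.2 perp -0.3 w 34.1 [-0.27  0.22  0.35  2.22 -0.42  0.53  2.48]
```

```bash
python3 - <<'E'
from h import *
imw=imaging.grab_frame("wrist");c=cv2.convertScaleAbs(cv2.resize(imw[190:320,220:410],None,fx=4,fy=4,interpolation=2),alpha=1.6);cv2.imwrite("pics/w7.png",c)
E
```

```text
(no output)
```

View pics/w7.png

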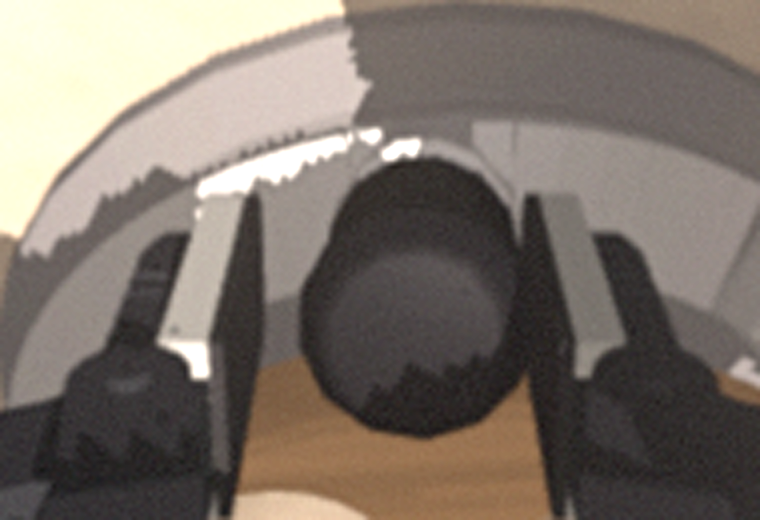

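Knob now touches the trailing (right) finger, with the slot band directly behind the bush at crop (445,130). Push a little more and feel.

```bash
python3 - <<'E'
from h import *
draw((220+412/4,190+340/4))
E
```

```text
d -4 res -1.8 phi 214.8; d -2 res -0.9 phi 214.7; d 0 res 0.1 phi 214.7; d 2 res 1.0 phi 214.6; d 4 res 1.9 phi 214.5; d 6 res 2.8 phi 214.5; d 8 res 3.7 phi 214.4; d 10 res 4.7 phi 214.4; d 12 res 5.6 phi 214.3; d 14 res 6.5 phi 214.3; d 16 res 7.4 phi 214.2; d 18 res 8.3 phi 214.2; d 20 res 9.3 phi 214.1;
```

>>> step_arm --rows '[{"xyz": [1, -1.5, 0], "delta_rot": [0, 0, 0], "claw": 0.6}, {"xyz": [2, -3, 0], "delta_rot": [0, 0, 0], "claw": 0.6}, {"xyz": [2, -3, 0], "delta_rot": [0, 0, 0], "claw": 0.6}]'

```text
time: 9.68
ee_pos: [0.4993, -0.0186, 0.0833]
ee_rot: [[0.222, -0.487, 0.845], [0.126, 0.873, 0.471], [-0.967, 0.001, 0.255]]
ft_force: [-3.5, 3.7, 3.6]
grip_width: 0.0343
```

```bash
python3 - <<'E'
from h import *
s,p,phi=rep()
E
```

```text
t 9.68 phi 217.03 yaw 209.46 rad 130.1 z 101.7 | F n 3.4 tang -5.1 perp -1.3 w 34.3 [-0.27  0.23  0.34  2.21 -0.43  0.54  2.49]
```

>>> step_arm --rows '[{"xyz": [1, -1.5, 0], "delta_rot": [0, 0, 0], "claw": 0.6}, {"xyz": [2, -3, 0], "delta_rot": [0, 0, 0], "claw": 0.6}, {"xyz": [2, -3, 0], "delta_rot": [0, 0, 0], "claw": 0.6}]'

```text
time: 10.05
ee_pos: [0.4996, -0.019, 0.083]
ee_rot: [[0.218, -0.489, 0.844], [0.129, 0.872, 0.472], [-0.967, 0.006, 0.253]]
ft_force: [-6.2, 8.1, 7.5]
grip_width: 0.0338
```

```bash
python3 - <<'E'
from h import *
s,p,phi=rep()
E
```

```text
t 10.05 phi 217.31 yaw 210.69 rad 130.1 z 101.4 | F n 6.6 tang -10.2 perp -3.7 w 33.8 [-0.26  0.23  0.34  2.21 -0.43  0.55  2.5 ]
```

>>> step_arm --rows '[{"xyz": [-2, 3, 0], "delta_rot": [0, 0, 0], "claw": 0.6}, {"xyz": [-4, 6.5, 0], "delta_rot": [0, 0, 0], "claw": 0.6}, {"xyz": [-4, 6.5, 0], "delta_rot": [0, 0, 0], "claw": 0.3}, {"xyz": [-4, 6.5, 0], "delta_rot": [0, 0, 0], "claw": 0}, {"xyz": [-4, 6.5, 0], "delta_rot": [0, 0, 0], "claw": 0}]'

```text
time: 10.68
ee_pos: [0.4985, -0.0166, 0.0836]
ee_rot: [[0.225, -0.485, 0.845], [0.123, 0.874, 0.469], [-0.967, -0.001, 0.257]]
ft_force: [-0.7, 0.4, 0.8]
grip_width: 0.0852
```

```bash
python3 - <<'E'
from h import *
s,p,phi=rep(); n,R=tool(np.radians(214)); print(n*60)
im=imaging.grab_frame("wrist");cv2.imwrite("pics/w8.png",im)
E
```

```text
t 10.68 phi 216.08 yaw 208.74 rad 129.6 z 102.0 | F n 0.9 tang -0.7 perp -0.1 w 85.2 [-0.27  0.22  0.35  2.22 -0.42  0.53  2.48]
[-24.87112718 -16.7757871   51.96152423]
```

It's locked: 10 N at the knob gives no motion. Retreating along the pin axis.

>>> step_arm --rows '[{"xyz": [-12, -8, 26], "delta_rot": [0, 0, 0], "claw": 0}, {"xyz": [-25, -17, 52], "delta_rot": [0, 0, 0], "claw": 0}, {"xyz": [-40, -27, 90], "delta_rot": [0, 0, 0], "claw": 0}, {"xyz": [-50, -35, 130], "delta_rot": [0, 0, 0], "claw": 0}, {"xyz": [-50, -35, 130], "delta_rot": [0, 0, 0], "claw": 0}]'

```text
time: 11.35
ee_pos: [0.4501, -0.0521, 0.2169]
ee_rot: [[0.232, -0.485, 0.843], [0.124, 0.875, 0.468], [-0.965, -0.004, 0.263]]
ft_force: [-1.0, 0.5, 0.6]
grip_width: 0.0855
```

```bash
python3 - <<'E'
from h import *
s,p,phi=rep()
P=imaging.camera_params("wrist");w=imaging.grab_frame("wrist");t=imaging.grab_frame("top");sc=imaging.grab_frame("scene")
for n,i in(("w9",w),("t9",t),("s9",sc)):cv2.imwrite(f"pics/{n}.png",i)
import json;json.dump({k:np.array(v).tolist() for k,v in P.items()},open("w9.json","w"))
a=cv2.resize(w,(512,320));b=cv2.resize(sc[120:240,255:385],None,fx=2.2,fy=2.2,interpolation=2);d=cv2.resize(t[110:260,290:430],None,fx=2.2,fy=2.2,interpolation=2)
c=np.zeros((600,800,3),np.uint8);c[:320,:512]=a
c[:b.shape[0],512:512+b.shape[1]]=b[:, :288];c[325:325+min(275,d.shape[0]),0:d.shape[1]]=d[:275]
print(w.shape,b.shape,d.shape);cv2.imwrite("pics/c9.png",c)
E
```

```text
t 11.35 phi 216.13 yaw 208.18 rad 189.8 z 235.3 | F n 0.8 tang -1.0 perp 0.1 w 85.5 [-0.31 -0.09  0.42  2.16 -0.16  0.85  2.28]
(400, 640, 3) (264, 286, 3) (330, 308, 3)
```

View pics/c9.png

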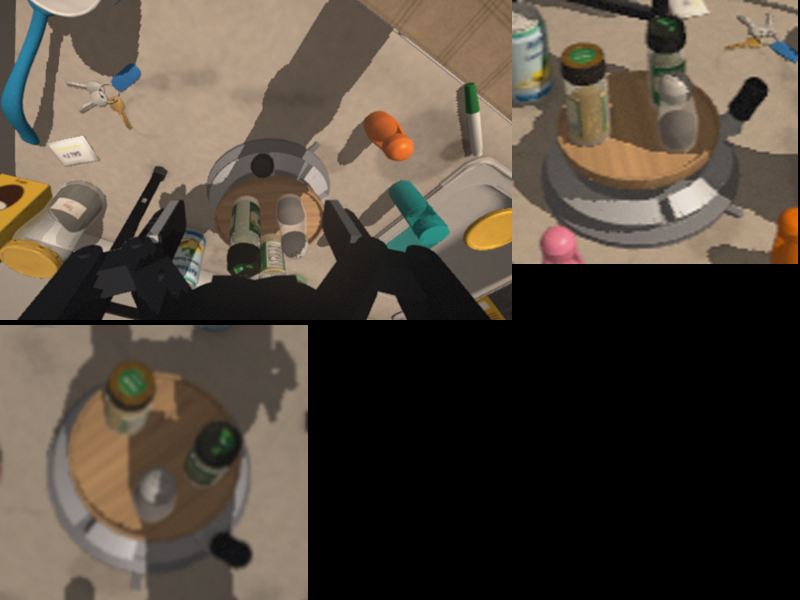

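All three jars are standing, with the salt at the front by the pointer. Knob at top px ≈(395,212) and scene px ≈(362,165). Triangulating its height to check that it is fully home.

```bash
python3 - <<'E'
from h import *
t=cv2.imread("pics/t9.png");s=cv2.imread("pics/s9.png")
kt=knob(t,(378,195,412,232));ks=knob(s,(346,145,380,185));print(kt,ks)
for a,b in((kt[0],ks[0]),(kt[1][0],ks[1][0])):
    x,e=tri([("top",a),("scene",b)]);v=x[:2]-A;print(x,e[0],np.hypot(*v),np.degrees(np.arctan2(v[1],v[0]))%360)
import json;P=json.load(open("w9.json"));w=cv2.imread("pics/w9.png")
k=knob(w,(300,180,355,235));print(k);draw(k[1][0],P);draw(k[0],P)
# same test on initial (home) frames for bias: x,y,z earlier .4817,.0741,.0868
x,e=tri([("top",(290+157/2.2,110+150/2.2)),("scene",(255+165/2.2,120+85/2.2))]);print("salt",x,e[0])
E
```

```text
((393.8347742555235, 211.80883765609988), ((394.0, 212.0), (18.832117080688477, 11.857258796691895), 35.53767776489258)) ((361.9667616334283, 164.67141500474833), ((361.9698486328125, 164.828857421875), (10.568092346191406, 20.235031127929688), 34.99202346801758))
[ 0.49939368 -0.01228891  0.08808493] 0.0005705636279570896 0.12156464593218737 214.97830697875634
[ 0.49929349 -0.01275327  0.087218  ] 0.0003690022024130061 0.12191336834567926 215.13012846398703
((327.72430668841764, 206.71071234366502), ((327.5, 206.5), (29.0, 27.0), 90.0))
d -4 res 2.1 phi 215.1; d -2 res 2.3 phi 215.1; d 0 res 2.6 phi 215.1; d 2 res 2.8 phi 215.0; d 4 res 3.0 phi 215.0; d 6 res 3.3 phi 215.0; d 8 res 3.5 phi 215.0; d 10 res 3.8 phi 214.9; d 12 res 4.0 phi 214.9; d 14 res 4.3 phi 214.9; d 16 res 4.5 phi 214.9; d 18 res 4.7 phi 214.8; d 20 res 5.0 phi 214.8; 
d -4 res 1.8 phi 215.0; d -2 res 2.1 phi 215.0; d 0 res 2.3 phi 215.0; d 2 res 2.5 phi 215.0; d 4 res 2.8 phi 214.9; d 6 res 3.0 phi 214.9; d 8 res 3.3 phi 214.9; d 10 res 3.5 phi 214.9; d 12 res 3.8 phi 214.8; d 14 res 4.0 phi 214.8; d 16 res 4.2 phi 214.8; d 18 res 4.5 phi 214.8; d 20 res 4.7 phi 214.7; 
salt [0.55604129 0.06088416 0.14566728] 0.005654047282691153
```

```bash
python3 -c "
from plant import arm
print(arm.sense()['time'],arm.sign_off())"
```

```text
the job is handed in; nothing more can be done
11.5 None
```

The carousel has been turned to bring the salt shaker to the front, and it is locked again in the next slot. I handed the job in at 11.5 s.

**What I did:** I drew the knob about 16 mm against roughly 9 N of spring and swung it 26° to the robot's right. There I set the pin down on the track and loosened the fingers. I pushed the knob on until the pin dropped by itself at about 43°. Then I opened the gripper and retreated along the pin.

**Last checks:**
- **Locked:** a 10 N sideways push at the knob gave no further motion. A free carousel needs under 4 N.
- **Pin home:** measured from the top and scene cameras, the knob centre is 122 mm from the axis and 87–88 mm up. The values given for fully home are 122 and 87.
- **Jars:** all three are standing on the deck, with the salt at the front by the pointer. The gripper is clear of everything.

**Weaker or differing measurements:**
- The final wrist view looks almost straight along the pin, so it could not confirm the draw; its residuals were 2–5 mm at any draw.
- The rough salt position had a 6 mm mismatch between views.
- At first I tried the grasp at 30° tilt, but joint 4 came close to its limit, so I used 15°.

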